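# Sort two amplifier modules and hold the spring probe on the good one's contact

## Robot

A 6-joint arm with a two-finger parallel gripper is mounted at the origin on a cart in front of the work surface, level with it; the furniture and walls round the work are solid. World frame = base frame: x ahead of the robot, y to its left, z up, the work surface at z = 0. Lengths are in mm, angles in degrees, forces in N, time in s.
With the tool pointing down it reaches from about 350 to 850 mm from the base axis. Payload 8.1 kg.
Tool frame: the origin (TCP) lies midway between the tips of the shut fingers; the grasp point (between the pads) lies 19 mm behind it; z points along the fingers, y is the line along which they close (so a half turn about z gives the same grasp; the last joint's range is limited). The gripper opens to 85 mm and grips with 20 to 120 N. Pads are 22 mm wide; open, the fingers measure 114 mm over their backs; the gripper's body (76 mm by 85 mm) begins 54 mm behind the grasp point. The pads swing forward as they close: fully open they stand 13 mm farther back than shut.
Start: joints at [62.888, 7.471, 85.268, -0, 87.261, -4.893], TCP at [226.871, 555.459, 231.292] pointing down, gripper open.
Joint ranges: [-169.43, 169.43], [-51.17, 129.36], [1.28, 143.12], [-76.62, 256.62], [0, 156.53], [-152.29, 152.29]. Speed limits (degrees/s): [136.94, 136.94, 159.86, 180, 180, 180].

## Interface

Orientations are given as [roll, pitch, yaw] about the fixed x, y, z axes, in that order (R = Rz(yaw) Ry(pitch) Rx(roll)).
In Python, from bench import r gives the robot as it stands. The module is installed in compiled form; this text tells all that it offers.
- The arm moves only by the tool jog_arm, never from a script. Its argument "rows" is a list of rows, each a list of 2 entries, a list of its own where there are three numbers: the shift along the tool's x, y, z in mm, then the turn, a rotation vector about the tool's x, y, z in rad. A call has 1 to 10 rows; each row is the pose to reach, as a shift and turn from the pose commanded when the call began, along the tool's axes at that moment; what a row does not reach only later rows make up. A row lasts 1/10 s, in which the tool goes at most 50 mm and 8.59 degrees, less where a joint would pass 70% of its speed; a pose out of reach is approached as far as the arm can. A call with a gripper value outside its range is refused whole. "grip" is the finger opening in mm, from 0 to 85.4, set as the call begins (left out, the last holds). The fingers move at their own pace and stop on an object; "force" is the grip in N (left out, the last holds). Time passes only in rows, so rows that repeat a pose let the fingers close. It gives the time, the measured TCP pose, the force, the opening and the grip force at its end, in the units of the state.
- r.sense(): the state, without advancing time (a new reading comes with each control period).
- r.snapshot(name): name is "side" or "top" or "wrist"; returns (picture, depth): 420x560x3 uint8, blue, green, red; 420x560 float32, mm along the optical axis (not along the pixel's ray), 0 where there is no reading.
- r.camera_params(name): a dict with "fx", "fy", "cx", "cy" (pixels), "pose" (4x4, takes a point from camera to world coordinates); the wrist camera has in their place "tool_from_camera" (4x4, takes a point from camera to tool coordinates, whose origin is the TCP and whose axes are the flange's). Camera axes: x right, y down, z forward; pixel columns grow to the right and rows downward; lengths in mm; the calibration is good to about 2 mm. A picture is of the moment at which its call begins: read the wrist's pose just before it. camera_params takes no time and is no camera call.
- r.hand_in(): hands the job in; it is judged then, once.
The state is a dict: "time": time; "joint_pos": joint angles; "qd": joint speeds; "joint_efforts": joint torques, N m; "tool_pos": TCP position; "tcp_rot": TCP orientation; "ft_force": force on the tool from outside, world axes, zero at the start; "wrist_torque": the same for the moment, N m; "finger_gap": finger opening in mm; "grip_force": force on a finger pad.
Only numpy, scipy, OpenCV 4.12 (cv2) and the standard library are available. Lean on these libraries where they do the work, as an engineer would, in place of code of your own. Each camera call takes 0.05 s, during which the arm holds its last target. There are 200 camera calls.

## Task

Put the green-tagged module flat into the green-walled nest and the red-tagged module flat into the red-walled nest, and let go of both. Then take the blue spring probe out of its holder and, keeping it upright, hold its tip on the gold pad of the green-tagged module, pressing lightly until the yellow band on the plunger has just gone into the barrel (about half its travel), never ramming it against the module. Finish while holding the probe there, still pressing, and leave the bottles and the vial standing at the back alone.

Things in the scene. Friction and masses are not known exactly. Their poses are not given: they have to be found in the camera images.
- green_module_center (a point): Centre of the passed amplifier module: loose off-white plastic box 60 (x) x 30 (y) x 30 mm high, about 60 g, lying flat on the worktop with its green tag and its gold pad facing up; point half-way up (15 mm above its underside). The green rectangular tag (26x24 mm) is centred 14 mm toward -x on the top, a gold pad 14 mm across 16 mm toward +x. Grasp it across its 30 mm width (its y).
- pass_nest_floor (a point): Centre of the inner floor of the pass nest, the one with green walls: fixed, an aluminium plate 88 (its x) x 54 mm on a grey pedestal (foot 94x60 mm); the floor is the plate's top, 44 mm above the worktop. Walls 10 mm high above that floor leave a pocket 70 (x) x 36 (y) mm: full end walls, short lips at the corners; the middle 50 mm of each long side is open for the fingers. A module drops in with its long side along x, either way round.
- red_module_center (a point): Centre of the rejected amplifier module: loose off-white plastic box 60 (x) x 30 (y) x 30 mm high, about 60 g, lying flat on the worktop with its red tag and its gold pad facing up; point half-way up (15 mm above its underside). The red rectangular tag (26x24 mm) is centred 14 mm toward -x on the top, a gold pad 14 mm across 16 mm toward +x. Grasp it across its 30 mm width (its y).
- reject_nest_floor (a point): Centre of the inner floor of the reject nest, the one with red walls: fixed, an aluminium plate 88 (its x) x 54 mm on a grey pedestal (foot 94x60 mm); the floor is the plate's top, 44 mm above the worktop. Walls 10 mm high above that floor leave a pocket 70 (x) x 36 (y) mm: full end walls, short lips at the corners; the middle 50 mm of each long side is open for the fingers. A module drops in with its long side along x, either way round.
- green_module_pad (a point): Centre of the gold contact pad on the top face of the green-tagged module: a gold disc 14 mm across in a thin black ring, 16 mm toward module +x from its middle, 30 mm above the module's underside.
- probe_grip (a point): Point on the axis of the loose spring probe, mid-way up its round blue grip, 93 mm above the point of the extended tip; z runs up the probe. Probe: 80 g, 130 mm long; from the tip up: brass and yellow plunger (7 mm thick, 20 mm showing), steel barrel 16 mm thick, black collar 26 mm across (at 55 to 61 mm), blue grip 20 mm across (61 to 125 mm), black cap. Starts upright in the holder.
- holder: Fixed dark square probe holder, 60x60 mm, 60 mm high, black foot 72x72 mm; origin at the centre of its underside. The probe's collar rests on its top and its barrel hangs in the 21 mm hole, the tip 5 mm above the worktop: lift the probe at least 60 mm straight up to draw it out.
- probe_tip (a point): The point of the probe's plunger (round brass tip), on the probe's axis; it moves up the barrel as the plunger is pressed in.
- plunger (a joint): How far the probe's plunger is pushed into its barrel: 0 = fully out, 0.012 m = bottomed. A spring pushes it out: 0.4 N at 0, plus 0.2 N per mm (1.6 N half-way at 6 mm, 2.8 N at 12 mm). The 6 mm of the plunger next to the barrel are yellow, so the yellow band just vanishes when it is half-way in.
- magnifier_lens (a point): Ring centre of the fixed magnifier over the middle of the bench: a solid ring about 210 mm across, its lowest edge 320 mm above the worktop, on a boom that runs back and to the left at 380 to 490 mm height. A gripper sweeping sideways beneath it hits it with the wrist: pass in front of it, close to the robot. (A long fixed lamp also hangs over the bench, underside 797 mm up, from x = 0.33 to 0.53 m.)
- dropper_bottle: Bystander, loose: white dropper bottle, 25x25x82 mm, standing at the back left of the black mat; origin at the centre of its underside. Leave it alone.
- varnish_bottle: Bystander, loose: small bottle of pink varnish with a tan cap, 31x31x79 mm, standing at the back, left of the wooden bur stand; origin at the centre of its underside. Leave it alone.
- glass_vial: Bystander, loose: clear glass vial with a white cap, 23x23x60 mm, standing at the back left; origin at the centre of its underside. Leave it alone.
Mind the look-alikes: they are no part of the job. What is shaped like the part that bears pass_nest_floor but orange is not meant.

How it is judged:
By the outcome, as a careful person would: the job done as asked, in the order asked, and still so for the second after the job is handed in, while the arm keeps its last pose, push and grip.
It also fails if it takes over 64 s, if anything falls off the work surface, if the arm or the gripper's body presses on something with over 40 N, if the wrist force passes 120 N, or if a joint passes its speed limit or range.

## Working session

There is one attempt and no reset: what is moved stays moved. The work goes in short steps, Python scripts to look and compute and a tool call to move; the robot and the scene stay as the last step left them, time stands still between calls to the robot, and variables do not carry over. Pictures are saved under pics/ and viewed, at most 10 in all, crops included, and the job is handed in when it is done.

Besides the shell and the picture viewer there is one more tool, called after "Call:" in YAML: its name, and indented under it one key for each argument. jog_arm: Moves the arm, as the interface text tells. Its arguments: {"type":"object","properties":{"rows":{"type":"array"},"grip":{"type":"number"},"force":{"type":"number"}},"required":["rows"]}

```bash
mkdir -p pics
python3 - <<'E'
from bench import r
import cv2,numpy as np
s=r.sense();print({k:np.round(v,3).tolist() for k,v in s.items()})
for n in("top","side"):
    p,d=r.snapshot(n);cv2.imwrite(f"pics/{n}0.png",p);np.save(f"pics/{n}0.npy",d)
    c=r.camera_params(n);print(n,{k:np.round(v,3).tolist() for k,v in c.items()})
print(np.round(r.camera_params("wrist")["tool_from_camera"],3).tolist())
E
```

```text
{'time': 0.0, 'joint_pos': [62.886, 7.512, 85.332, 0.002, 87.26, -4.893], 'qd': [-0.003, -0.05, -0.06, 0.043, 0.011, -0.037], 'joint_efforts': [-0.001, -56.938, -50.056, -0.0, 0.015, 0.0], 'tool_pos': [226.618, 554.956, 230.247], 'tcp_rot': [-179.896, -0.011, 157.778], 'ft_force': [0.658, 0.051, 0.619], 'wrist_torque': [-0.04, -0.002, 0.047], 'grip_force': 0.0, 'finger_gap': 85.28}
top {'fx': 475.057, 'fy': 475.057, 'cx': 281.744, 'cy': 209.477, 'pose': [[0.068, -0.915, 0.398, 28.745], [-0.998, -0.067, 0.017, 306.257], [0.011, -0.398, -0.917, 1378.665], [0.0, 0.0, 0.0, 1.0]]}
side {'fx': 455.467, 'fy': 455.467, 'cx': 277.662, 'cy': 214.65, 'pose': [[-0.124, -0.483, 0.867, -594.519], [-0.992, 0.051, -0.114, 476.079], [0.01, -0.874, -0.486, 865.687], [0.0, 0.0, 0.0, 1.0]]}
[[-0.001, -0.956, -0.292, 75.011], [1.0, -0.001, -0.0, -0.528], [0.0, -0.292, 0.956, -141.093], [0.0, 0.0, 0.0, 1.0]]
```

View pics/top0.png

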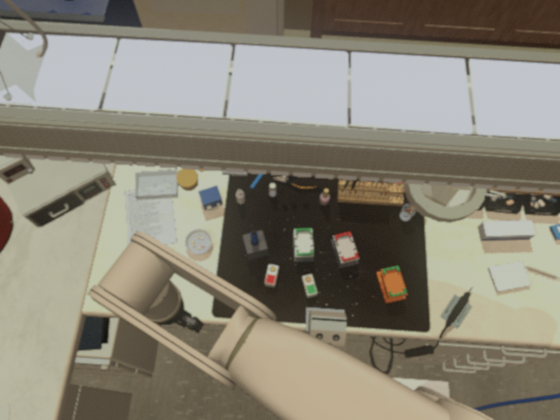

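View pics/side0.png

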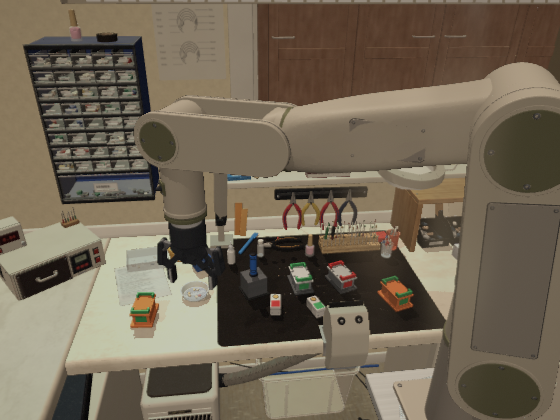

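Top view: green module at (310,286), red module (272,275), green nest (303,243), red nest (346,249) and holder with blue probe (255,245). The look-alike nests are orange: (392,284) in the top view and (145,310) in the side view. Only the nests at (303,243) and (346,249) have green and red walls. I'll confirm this in a crop and measure.

```bash
cat > h.py <<'E'
from bench import r
import cv2,numpy as np
from scipy.spatial.transform import Rotation as R
def cam(n,s=None):
    c=r.camera_params(n)
    if n=="wrist":
        T=np.eye(4);T[:3,:3]=R.from_euler('xyz',s['tcp_rot'],degrees=True).as_matrix();T[:3,3]=s['tool_pos']
        c['pose']=T@c['tool_from_camera']
    return c
def ray(c,u,v,z):
    "pixels -> world points on the plane at height z"
    u,v=np.atleast_1d(u),np.atleast_1d(v)
    d=np.stack([(u-c['cx'])/c['fx'],(v-c['cy'])/c['fy'],np.ones(len(u))],1)@c['pose'][:3,:3].T
    o=c['pose'][:3,3];return o+d*((z-o[2])/d[:,2])[:,None]
def hsvmask(p,col):
    h=cv2.cvtColor(p,cv2.COLOR_BGR2HSV)
    H,S,V=[h[...,i].astype(int) for i in range(3)]
    return {'green':(H>50)&(H<85)&(S>110)&(V>50),'red':((H<5)|(H>172))&(S>130)&(V>70),
      'blue':(H>100)&(H<130)&(S>120)&(V>40),'gold':(H>15)&(H<32)&(S>90)&(V>80)}[col].astype(np.uint8)
def blobs(p,col,box=None,amin=15):
    m=hsvmask(p,col)
    n,l,st,ce=cv2.connectedComponentsWithStats(m)
    return [(st[i].tolist(),ce[i].round(1).tolist(),l==i) for i in range(1,n) if st[i][4]>=amin]
def rect(c,m,z):
    "min-area rectangle of a mask cast on plane z: centre, long side, short side, yaw of long side"
    v,u=np.nonzero(m);P=ray(c,u,v,z)[:,:2].astype(np.float32)
    (x,y),(w,h),a=cv2.minAreaRect(P)
    if w<h:w,h,a=h,w,a+90
    return np.round([x,y,w,h,(a+90)%180-90],1)
E
python3 - <<'E'
from h import *
for n in("top","side"):
    p=cv2.imread(f"pics/{n}0.png");c=cam(n)
    for col in('green','red','blue','gold'):
        for st,ce,m in blobs(p,col,amin=10):
            if (n=="top" and 230<ce[0]<380 and 215<ce[1]<310) or (n=="side" and 230<ce[0]<370 and 240<ce[1]<330):
                print(n,col,st,ce,[rect(c,m,z).tolist() for z in (30,54)])
p=cv2.imread("pics/top0.png")[215:310,230:420];cv2.imwrite("pics/crop0.png",cv2.resize(p,None,fx=4,fy=4,interpolation=cv2.INTER_CUBIC))
E
```

```text
top green [297, 228, 13, 3, 26] [302.7, 228.6] [[554.2, 262.7, 36.7, 6.5, -85.9], [544.8, 263.4, 36.0, 6.4, -85.9]]
top green [308, 286, 6, 6, 28] [310.8, 288.8] [[371.8, 231.8, 14.7, 14.5, 4.0], [365.7, 233.1, 14.4, 14.2, 4.0]]
top red [335, 231, 17, 9, 65] [343.1, 234.2] [[544.5, 141.0, 50.9, 17.6, -73.2], [535.3, 144.0, 50.0, 17.3, -73.2]]
top red [342, 253, 17, 8, 40] [350.9, 257.3] [[475.6, 118.4, 51.0, 13.0, -69.6], [467.7, 121.7, 50.1, 12.7, -69.6]]
top red [267, 275, 8, 8, 48] [270.1, 278.8] [[392.0, 350.3, 21.0, 19.1, -9.4], [385.5, 349.5, 20.6, 18.8, -9.4]]
top gold [306, 277, 4, 5, 15] [307.5, 278.9] [[399.4, 241.8, 11.9, 8.7, 2.6], [392.8, 242.9, 11.7, 8.6, 2.6]]
side green [290, 262, 16, 6, 55] [297.9, 264.0] [[570.2, 257.9, 49.1, 23.9, -88.9], [536.8, 264.2, 47.7, 23.2, -88.9]]
side green [296, 275, 16, 6, 40] [304.7, 278.5] [[495.7, 249.2, 50.8, 19.4, -77.2], [464.4, 255.7, 49.4, 18.9, -77.2]]
side green [299, 284, 10, 5, 38] [303.6, 285.9] [[459.2, 258.5, 27.8, 19.0, 83.6], [428.9, 264.7, 27.0, 18.4, 83.6]]
side green [314, 302, 9, 7, 33] [318.4, 305.0] [[370.2, 230.9
[... 530 characters left out ...]
 [238, 234, 19, 20, 89] [247.0, 243.6] [[711.1, 407.2, 130.2, 14.8, -29.3], [673.6, 409.2, 126.5, 14.3, -29.3]]
side blue [250, 255, 7, 20, 126] [253.0, 264.3] [[586.0, 398.2, 103.7, 19.5, -4.8], [552.1, 400.5, 100.7, 19.0, -4.8]]
side gold [319, 232, 62, 22, 921] [348.6, 243.2] [[680.4, 61.9, 214.0, 114.5, -89.6], [643.8, 73.8, 207.8, 111.2, -89.6]]
side gold [307, 235, 6, 11, 46] [309.6, 240.2] [[708.3, 193.6, 65.7, 16.9, -10.9], [670.9, 201.7, 63.8, 16.4, -10.9]]
side gold [273, 295, 5, 3, 12] [275.2, 296.1] [[422.9, 347.6, 11.4, 8.9, 83.6], [393.7, 351.3, 11.1, 8.7, 83.6]]
side gold [311, 297, 5, 4, 15] [312.9, 298.6] [[399.2, 242.2, 12.9, 11.5, -42.7], [370.7, 248.9, 12.6, 11.2, -42.7]]
```

View pics/crop0.png

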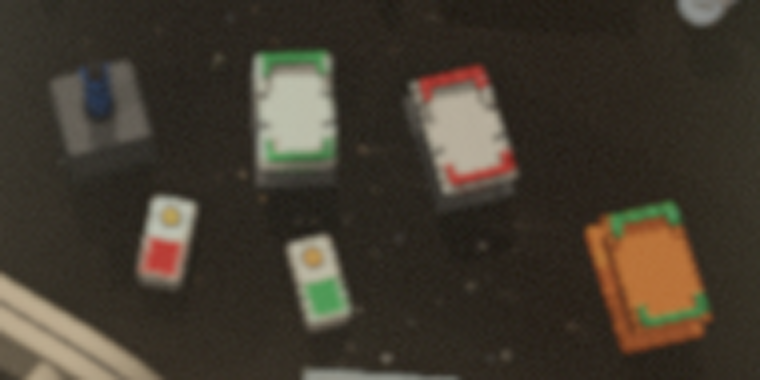

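The crop confirms it. The aluminium nest with green walls is at (303,243) and the red-walled one at (346,249). The orange-plate nest at (392,284) has green walls but is the look-alike. Next is an overhead look with the wrist camera.

```bash
cat >> h.py <<'E'
def go(x,y,z,yaw,roll=180,pitch=0):
    s=r.sense();A=R.from_euler('xyz',s['tcp_rot'],degrees=True);B=R.from_euler('xyz',[roll,pitch,yaw],degrees=True)
    print('go',[x,y,z,yaw],'shift',A.inv().apply(np.array([x,y,z])-s['tool_pos']).round(1).tolist(),'turn',(A.inv()*B).as_rotvec().round(4).tolist())
def snap(n,name):
    s=r.sense();c=cam(n,s);p,d=r.snapshot(n);cv2.imwrite(f"pics/{name}.png",p);np.save(f"pics/{name}.npy",d);return p,d,c,s
E
python3 - <<'E'
from h import *
go(430,260,260,180)
c=cam('top');print('ring',ray(c,[445,405,485],[185,185,185],340).round())
c=cam('wrist',r.sense());print(c['fx'],c['cx'],c['cy'])
E
```

```text
go [430, 260, 260, 180] shift [-299.8, -196.2, -29.4] turn [-0.0017, -0.0005, -0.3878]
ring [[ 574.  -68.  340.]
 [ 567.   30.  340.]
 [ 581. -167.  340.]]
295.1266501875381 282.6488474062411 210.049131634878
```

Call:
jog_arm:
  rows:
    - [[-300,-196,-30],[0,0,-0.388]]
    - [[-300,-196,-30],[0,0,-0.388]]
    - [[-300,-196,-30],[0,0,-0.388]]
    - [[-300,-196,-30],[0,0,-0.388]]
    - [[-300,-196,-30],[0,0,-0.388]]
    - [[-300,-196,-30],[0,0,-0.388]]
    - [[-300,-196,-30],[0,0,-0.388]]
    - [[-300,-196,-30],[0,0,-0.388]]
    - [[-300,-196,-30],[0,0,-0.388]]
    - [[-300,-196,-30],[0,0,-0.388]]

```text
time: 1.1
tool_pos: [430.0, 261.0, 260.9]
tcp_rot: [180.0, -0.1, 180.0]
ft_force: [-0.4, -0.7, 0.6]
finger_gap: 85.4
grip_force: 0.0
```

Run:
```python
from h import *
p,d,c,s=snap('wrist','w1')
print(s['time'],s['tool_pos'],s['tcp_rot'])
for col in('green','red','blue','gold'):
    for st,ce,m in blobs(p,col,amin=25):
        v,u=np.nonzero(m);dep=np.median(d[m]);w=ray(c,ce[0],ce[1],0)[0]
        o=c['pose'][:3,3]; zc=(c['pose'][:3,:3]@np.array([(ce[0]-c['cx'])/c['fx'],(ce[1]-c['cy'])/c['fy'],1])*dep+o)
        print(col,st,ce,'depthpt',zc.round(0).tolist(),'z30',rect(c,m,30).tolist(),'z54',rect(c,m,54).tolist())
```

```text
1.1 [429.98466805 261.00906093 260.86707212] [ 1.79982862e+02 -6.11445174e-02  1.79979836e+02]
green [246, 122, 25, 26, 398] [258.0, 134.8] depthpt [372.0, 231.0, 29.0] z30 [372.0, 230.7, 24.8, 23.2, 18.7] z54 [370.9, 232.6, 23.2, 21.7, 18.7]
green [22, 127, 48, 25, 412] [44.3, 137.1] depthpt [373.0, -14.0, 52.0] z30 [375.4, -30.1, 56.6, 17.4, -73.6] z54 [374.1, -11.3, 52.9, 16.3, -73.6]
green [51, 181, 45, 23, 321] [72.7, 192.7] depthpt [439.0, 5.0, 51.0] z30 [442.3, -10.7, 56.9, 17.8, -73.2] z54 [436.7, 6.8, 53.3, 16.6, -73.2]
green [260, 212, 38, 17, 261] [278.3, 217.6] depthpt [471.0, 255.0, 52.0] z30 [481.4, 255.2, 49.5, 18.0, -83.2] z54 [473.3, 255.5, 46.3, 16.8, -83.2]
green [266, 259, 38, 17, 306] [284.2, 269.2] depthpt [543.0, 263.0, 52.0] z30 [551.7, 262.8, 51.1, 21.1, -84.0] z54 [539.0, 262.7, 47.8, 19.7, -84.0]
green [200, 356, 7, 10, 29] [203.1, 360.7] depthpt [698.0, 141.0, 46.0] z30 [712.1, 136.5, 18.2, 6.3, -25.7] z54 [689.1, 144.6, 17.1, 5.9, -25.7]
red [343, 142, 22, 22, 383] [353.6, 152.7] depthpt [394.0, 349.0, 29.0] z30 [393.7, 349.0, 24.8, 23.4, -7.1] z54 [391.2
[... 1383 characters left out ...]
.6] depthpt [669.0, -146.0, 30.0] z30 [683.5, -145.6, 133.6, 51.1, -15.6] z54 [662.3, -119.4, 125.0, 47.8, -15.6]
gold [180, 324, 41, 46, 1193] [203.1, 341.5] depthpt [686.0, 136.0, 20.0] z30 [687.5, 134.6, 84.2, 59.0, 0.5] z54 [666.1, 142.8, 78.7, 55.2, 0.5]
gold [518, 326, 38, 38, 391] [540.9, 344.6] depthpt [676.0, 646.0, 39.0] z30 [678.8, 652.4, 97.4, 16.3, 45.7] z54 [657.9, 627.2, 91.2, 15.3, 45.7]
gold [235, 336, 13, 16, 158] [241.2, 344.2] depthpt [662.0, 201.0, 53.0] z30 [681.9, 197.4, 29.9, 16.2, -12.0] z54 [660.8, 201.4, 28.0, 15.2, -12.0]
gold [263, 346, 46, 7, 104] [285.7, 348.8] depthpt [708.0, 265.0, 11.0] z30 [690.9, 264.9, 69.4, 10.3, 88.3] z54 [669.3, 264.6, 65.0, 9.6, 88.3]
```

View pics/w1.png

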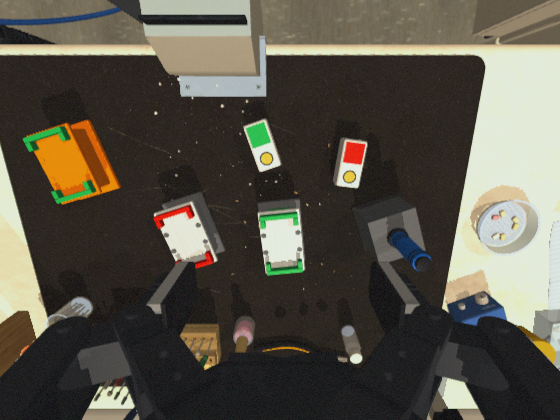

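Wrist view: green module (262,145), red module (350,163), green nest (281,240), red nest (187,237), holder with probe (400,240), orange look-alike (72,160). I'll refine the nests and probe from the depth heights in this same picture.

```bash
cat >> h.py <<'E'
def cloud(c,d):
    v,u=np.indices(d.shape);P=np.stack([(u-c['cx'])/c['fx']*d,(v-c['cy'])/c['fy']*d,d],-1)@c['pose'][:3,:3].T+c['pose'][:3,3]
    P[d<=0]=np.nan;return P
def prect(P,x,y,rad,z0,z1,extra=None):
    m=(np.hypot(P[...,0]-x,P[...,1]-y)<rad)&(P[...,2]>z0)&(P[...,2]<z1)
    if extra is not None:m&=extra>0
    if m.sum()<5:return m.sum()
    Q=P[m];(cx,cy),(w,h),a=cv2.minAreaRect(Q[:,:2].astype(np.float32))
    if w<h:w,h,a=h,w,a+90
    return [int(m.sum())]+np.round([cx,cy,w,h,(a+90)%180-90,np.median(Q[:,2])],1).tolist()
E
python3 - <<'E'
from h import *
p=cv2.imread('pics/w1.png');d=np.load('pics/w1.npy');s=r.sense();c=cam('wrist',s);P=cloud(c,d)
g=hsvmask(p,'green');rd=hsvmask(p,'red')
print('gmod',prect(P,385,235,45,25,35));print('rmod',prect(P,407,347,45,25,35))
for a in(49,51):print('gnest',prect(P,506,259,60,a,58,g));print('rnest',prect(P,500,140,60,a,58,rd))
print('gplate',prect(P,506,259,60,40,58));print('rplate',prect(P,500,140,60,40,58))
print('holder',prect(P,480,390,60,55,63))
for a in(122,126,128):print('cap',prect(P,480,390,60,a,140))
x,y,rot=385.3,235.3,198.8
go(x,y,70,rot);go(x,y,2,rot)
E
```

```text
gmod [1161, 385.5, 235.1, 59.8, 30.0, 18.5, 28.8]
rmod [1106, 407.8, 347.8, 59.8, 30.3, -7.4, 28.7]
gnest [465, 508.2, 259.5, 82.2, 47.0, 6.0, 52.5]
rnest [387, 502.2, 134.3, 82.4, 48.2, 18.3, 52.5]
gnest [403, 508.2, 259.5, 82.1, 47.0, 6.0, 52.6]
rnest [345, 502.2, 134.1, 82.4, 47.9, 18.3, 52.6]
gplate [2593, 507.9, 259.2, 87.3, 54.0, 6.0, 42.9]
rplate [2484, 502.0, 133.9, 87.4, 54.3, 17.8, 42.9]
holder [1633, 494.2, 403.4, 60.9, 60.6, 19.3, 58.6]
cap [351, 493.6, 402.4, 19.8, 18.4, -27.9, 132.4]
cap [300, 493.7, 402.4, 19.2, 18.4, -43.7, 132.9]
cap [269, 493.0, 402.8, 18.6, 17.3, -76.6, 133.0]
go [385.3, 235.3, 70, 198.8] shift [44.2, -26.2, 190.9] turn [0.0004, -0.001, -0.3272]
go [385.3, 235.3, 2, 198.8] shift [44.1, -26.2, 258.9] turn [0.0004, -0.001, -0.3272]
```

Call:
jog_arm:
  rows:
    - [[44,-26,40],[0,0,-0.15]]
    - [[44,-26,80],[0,0,-0.29]]
    - [[44,-26,120],[0,0,-0.327]]
    - [[44,-26,160],[0,0,-0.327]]
    - [[44,-26,200],[0,0,-0.327]]
    - [[44,-26,225],[0,0,-0.327]]
    - [[44,-26,245],[0,0,-0.327]]
    - [[44,-26,256],[0,0,-0.327]]
    - [[44,-26,256],[0,0,-0.327]]

```text
time: 2.05
tool_pos: [384.5, 234.9, 3.7]
tcp_rot: [-180.0, -0.2, -161.1]
ft_force: [-0.8, 0.5, 0.4]
finger_gap: 85.5
grip_force: 0.0
```

Call:
jog_arm:
  rows:
    - [[0,0,0],[0,0,0]]
    - [[0,0,0],[0,0,0]]
    - [[0,0,0],[0,0,0]]
    - [[0,0,0],[0,0,0]]
    - [[0,0,0],[0,0,0]]
    - [[0,0,0],[0,0,0]]
    - [[0,0,0],[0,0,0]]
    - [[0,0,0],[0,0,0]]
  grip: 20
  force: 35

```text
time: 2.85
tool_pos: [387.4, 234.9, 6.3]
tcp_rot: [180.0, 0.1, -161.3]
ft_force: [-0.9, -0.6, 7.3]
finger_gap: 29.3
grip_force: 35.9
```

Call:
jog_arm:
  rows:
    - [[0,0,-20],[0,0,0]]
    - [[0,0,-50],[0,0,0]]
    - [[0,0,-80],[0,0,0]]
    - [[0,0,-110],[0,0,0]]
    - [[0,0,-120],[0,0,0]]
    - [[0,0,-120],[0,0,0]]

```text
time: 3.45
tool_pos: [387.7, 235.1, 126.8]
tcp_rot: [180.0, 0.2, -161.3]
ft_force: [0.4, 0.4, 0.0]
finger_gap: 29.3
grip_force: 35.0
```

Run:
```python
from h import *
p,d,c,s=snap('wrist','w2')
T=np.linalg.inv(c['pose']@np.linalg.inv(c['tool_from_camera']));P=cloud(c,d)
tl=P@T[:3,:3].T+T[:3,3]   # tool coordinates
print(s['time'],s['tool_pos'],s['tcp_rot'],s['finger_gap'],s['grip_force'])
for col in('green','gold','red'):
    for st,ce,m in blobs(p,col,amin=60):
        q=np.nanmedian(tl[m],0);print(col,ce,q.round(1).tolist())
        if abs(q[1])<20 and abs(q[0])<40:
            v,u=np.nonzero(m);print(' tag rect tool',cv2.minAreaRect(tl[m][:,:2].astype(np.float32)))
go(507.9,259.3,150,186)
```

```text
3.45 [387.70227731 235.05848781 126.82392823] [ 179.97911257    0.20651511 -161.26278639] 29.27272094074386 35.015167593955994
green [4.4, 188.1] [25.6, -212.1, 78.9]
green [282.7, 259.2] [16.4, 0.1, -22.7]
 tag rect tool ((15.818666458129883, -1.6048574447631836), (25.468191146850586, 20.458663940429688), 75.57656860351562)
gold [6.1, 165.1] [44.3, -210.4, 83.9]
gold [44.4, 180.4] [20.4, -211.2, 120.1]
gold [384.3, 284.2] [-68.7, 93.1, 97.8]
gold [282.8, 317.9] [-14.0, 0.1, -22.9]
 tag rect tool ((-14.061717987060547, -0.05965232849121094), (14.151325225830078, 14.275108337402344), 34.81456756591797)
gold [15.2, 380.7] [-198.8, -296.2, 114.9]
red [401.9, 257.2] [-41.6, 105.9, 97.9]
red [138.5, 247.5] [-37.3, -133.5, 109.8]
red [121.7, 265.5] [-36.8, -131.8, 75.1]
red [108.5, 328.6] [-100.7, -154.1, 77.9]
go [507.9, 259.3, 150, 186] shift [-122.8, -15.6, -24.8] turn [0.0002, 0.0008, 0.2224]
```

Call:
jog_arm:
  rows:
    - [[-20,-3,0],[0,0,0.04]]
    - [[-55,-7,0],[0,0,0.11]]
    - [[-90,-12,0],[0,0,0.18]]
    - [[-115,-15,5],[0,0,0.222]]
    - [[-125,-16,12],[0,0,0.222]]
    - [[-125,-16,12],[0,0,0.222]]
    - [[-125,-16,12],[0,0,0.222]]

```text
time: 4.2
tool_pos: [508.3, 258.9, 110.8]
tcp_rot: [-179.9, -0.2, -174.0]
ft_force: [-0.3, 0.1, -0.3]
finger_gap: 29.5
grip_force: 35.0
```

Run:
```python
from h import *
s=r.sense();print(s['time'],s['tool_pos'],s['tcp_rot'])
go(510,259.6,50.5,186)
```

```text
4.2 [508.33527152 258.92233362 110.84237853] [-179.93400316   -0.24295129 -173.9703459 ]
go [510, 259.6, 50.5, 186] shift [-2.0, 0.6, 60.3] turn [-0.0012, -0.0042, 0.0005]
```

Call:
jog_arm:
  rows:
    - [[-2,0,15],[0,0,0]]
    - [[-2,0,30],[0,0,0]]
    - [[-2,0,42],[0,0,0]]
    - [[-2,0,46],[0,0,0]]
    - [[-2,0,46],[0,0,0]]
    - [[-2,0,46],[0,0,0]]

```text
time: 4.8
tool_pos: [512.1, 259.9, 67.6]
tcp_rot: [180.0, 0.0, -174.0]
ft_force: [-0.8, 0.3, -0.6]
finger_gap: 29.3
grip_force: 35.0
```

Run:
```python
from h import *
s=r.sense();print(s['time'],s['tool_pos'],s['tcp_rot'],s['ft_force'])
go(510,259.6,50.5,186)
p,d,c,s=snap('wrist','w3')
s=r.sense();print(s['time'],s['tool_pos'],s['tcp_rot'],s['ft_force'])
P=cloud(c,d);g=hsvmask(p,'green')
print('gnest',prect(P,508,259,60,48,57,g),'mod',prect(P,508,259,50,75,95))
for st,ce,m in blobs(p,'gold',amin=60)+blobs(p,'green',amin=60):
    q=np.nanmedian(P[m],0)
    if q[2]>50 and abs(q[1]-259)<40:print(ce,q.round(1))
```

```text
4.8 [512.11212381 259.89432574  67.55017651] [ 1.79994533e+02  1.66252148e-02 -1.73968554e+02] [-0.8028497   0.27244941 -0.57527322]
go [510, 259.6, 50.5, 186] shift [2.1, -0.1, 17.0] turn [0.0001, 0.0003, 0.0005]
4.85 [512.47353658 259.98544489  67.96594813] [ 1.79983041e+02  6.21909471e-02 -1.73972607e+02] [ 0.34568504  0.34936019 -0.60493164]
gnest [1366, 475.1, 255.7, 47.4, 15.3, -84.0, 52.4] mod [9066, 509.1, 257.6, 66.0, 52.3, -17.5, 89.8]
[282.7, 317.9] [526.1 261.1  90.5]
[282.3, 186.7] [470.8 255.1  52.3]
[282.6, 259.2] [495.8 258.   90.2]
```

Call:
jog_arm:
  rows:
    - [[2,0,0],[0,0,0]]
    - [[2,0,5],[0,0,0]]
    - [[2,0,10],[0,0,0]]
    - [[2,0,14],[0,0,0]]
    - [[2,0,16],[0,0,0]]
    - [[2,0,17],[0,0,0]]
    - [[2,0,17],[0,0,0]]

```text
time: 5.55
tool_pos: [510.0, 259.6, 50.4]
tcp_rot: [-180.0, -0.0, -174.0]
ft_force: [-1.2, -0.6, 1.7]
finger_gap: 29.4
grip_force: 35.2
```

Call:
jog_arm:
  rows:
    - [[0,0,0],[0,0,0]]
    - [[0,0,0],[0,0,0]]
    - [[0,0,0],[0,0,0]]
    - [[0,0,0],[0,0,0]]
    - [[0,0,0],[0,0,0]]
    - [[0,0,-20],[0,0,0]]
    - [[0,0,-60],[0,0,0]]
    - [[0,0,-100],[0,0,0]]
    - [[0,0,-100],[0,0,0]]
    - [[0,0,-100],[0,0,0]]
  grip: 85

```text
time: 6.55
tool_pos: [511.1, 260.0, 152.0]
tcp_rot: [179.9, 0.2, -174.0]
ft_force: [-0.2, 0.3, 0.1]
finger_gap: 84.9
grip_force: 0.0
```

Run:
```python
from h import *
p,d,c,s=snap('wrist','w4');print(s['time'],s['tool_pos'],s['tcp_rot'],s['finger_gap'])
P=cloud(c,d);g=hsvmask(p,'green')
print('gnest',prect(P,508,259,60,48,57,g),'mod',prect(P,508,259,50,68,80))
for st,ce,m in blobs(p,'gold',amin=60)+blobs(p,'green',amin=60)+blobs(p,'red',amin=60):
    q=np.nanmedian(P[m],0)
    if q[0]<560 and q[1]>50:print(ce,q.round(1))
go(407.7,347.6,100,172.8);go(407.7,347.6,4,172.8)
```

```text
6.55 [511.07794274 260.0027099  151.95088121] [ 179.94611219    0.18867761 -173.97297025] 84.87791501516888
gnest [932, 508.4, 259.0, 81.8, 46.8, 5.6, 52.5] mod [2691, 508.2, 259.0, 59.3, 30.0, 6.2, 72.7]
[393.6, 115.8] [423.5 345.7  29.4]
[282.3, 234.8] [523.9 260.8  73.3]
[282.2, 165.7] [471.  255.2  52.4]
[282.1, 198.4] [494.  257.6  73.1]
[281.9, 245.6] [544.6 262.6  52.5]
[405.6, 78.4] [393.6 349.2  29.1]
[118.3, 144.0] [467.6 121.7  52.2]
[147.8, 224.1] [535.9 144.5  52.1]
go [407.7, 347.6, 100, 172.8] shift [92.5, 98.3, 50.1] turn [0.0001, 0.0003, 0.2309]
go [407.7, 347.6, 4, 172.8] shift [92.5, 98.3, 146.1] turn [0.0001, 0.0003, 0.2309]
```

Call:
jog_arm:
  rows:
    - [[30,30,0],[0,0,0.08]]
    - [[65,68,0],[0,0,0.18]]
    - [[92,98,10],[0,0,0.231]]
    - [[93,98,50],[0,0,0.231]]
    - [[93,98,90],[0,0,0.231]]
    - [[93,98,120],[0,0,0.231]]
    - [[93,98,137],[0,0,0.231]]
    - [[93,98,143],[0,0,0.231]]
    - [[93,98,143],[0,0,0.231]]
    - [[93,98,143],[0,0,0.231]]

```text
time: 7.6
tool_pos: [407.6, 347.4, 7.8]
tcp_rot: [180.0, 0.0, 172.8]
ft_force: [-1.1, -0.7, 0.9]
finger_gap: 84.8
grip_force: 0.0
```

Call:
jog_arm:
  rows:
    - [[0,0,0],[0,0,0]]
    - [[0,0,0],[0,0,0]]
    - [[0,0,0],[0,0,0]]
    - [[0,0,0],[0,0,0]]
    - [[0,0,0],[0,0,0]]
    - [[0,0,0],[0,0,0]]
    - [[0,0,0],[0,0,0]]
    - [[0,0,0],[0,0,0]]
  grip: 20
  force: 35

```text
time: 8.4
tool_pos: [407.7, 347.6, 8.0]
tcp_rot: [180.0, 0.0, 172.8]
ft_force: [-0.7, -0.3, 5.4]
finger_gap: 29.5
grip_force: 36.1
```

Call:
jog_arm:
  rows:
    - [[0,0,-20],[0,0,0]]
    - [[0,0,-50],[0,0,0]]
    - [[0,0,-90],[0,0,0]]
    - [[0,0,-130],[0,0,0]]
    - [[0,0,-140],[0,0,0]]
    - [[0,0,-140],[0,0,0]]

```text
time: 9.0
tool_pos: [408.4, 348.2, 149.4]
tcp_rot: [179.8, 0.2, 172.8]
ft_force: [0.4, -0.2, -0.7]
finger_gap: 29.4
grip_force: 35.4
```

Run:
```python
from h import *
p,d,c,s=snap('wrist','w5')
T=np.linalg.inv(c['pose']@np.linalg.inv(c['tool_from_camera']));tl=cloud(c,d)@T[:3,:3].T+T[:3,3]
print(s['time'],s['tool_pos'],s['tcp_rot'],s['finger_gap'])
for col in('red','gold'):
    for st,ce,m in blobs(p,col,amin=60):
        q=np.nanmedian(tl[m],0)
        if abs(q[1])<20 and abs(q[0])<40 and q[2]<0:print(col,ce,q.round(1).tolist())
go(430,300,150,185);go(502.1,134.1,140,198.2)
```

```text
9.0 [408.43519092 348.1516763  149.44179065] [179.83543941   0.18080114 172.79351224] 29.445404277603426
red [282.6, 261.2] [14.6, -0.3, -21.1]
gold [282.7, 319.3] [-16.0, -0.3, -21.3]
go [430, 300, 150, 185] shift [-28.4, -44.1, -2.8] turn [0.0004, 0.0006, -0.2131]
go [502.1, 134.1, 140, 198.2] shift [-120.8, -199.7, 7.1] turn [0.0003, 0.0006, -0.4434]
```

Call:
jog_arm:
  rows:
    - [[-15,-25,0],[0,0,-0.06]]
    - [[-40,-65,0],[0,0,-0.15]]
    - [[-65,-105,0],[0,0,-0.25]]
    - [[-90,-145,0],[0,0,-0.34]]
    - [[-110,-180,3],[0,0,-0.42]]
    - [[-120,-198,7],[0,0,-0.443]]
    - [[-121,-200,30],[0,0,-0.443]]
    - [[-121,-200,60],[0,0,-0.443]]
    - [[-121,-200,75],[0,0,-0.443]]
    - [[-121,-200,75],[0,0,-0.443]]

```text
time: 10.05
tool_pos: [498.3, 133.1, 67.6]
tcp_rot: [179.9, -0.5, -161.8]
ft_force: [-0.1, 0.3, -1.4]
finger_gap: 29.6
grip_force: 35.4
```

Call:
jog_arm:
  rows:
    - [[0,0,0],[0,0,0]]
    - [[0,0,0],[0,0,0]]

```text
time: 10.25
tool_pos: [503.0, 134.1, 73.5]
tcp_rot: [-180.0, 0.1, -161.8]
ft_force: [0.4, 0.2, -0.5]
finger_gap: 29.3
grip_force: 35.4
```

Run:
```python
from h import *
p,d,c,s=snap('wrist','w6');P=cloud(c,d);print(s['time'],s['tool_pos'],s['tcp_rot'],s['ft_force'])
print('rnest front',prect(P,502,134,60,48,57,hsvmask(p,'red')))
for st,ce,m in blobs(p,'gold',amin=60)+blobs(p,'red',amin=60):
    q=np.nanmedian(P[m],0)
    if q[2]>50 and abs(q[1]-134)<40:print(ce,q.round(1))
go(502.3,134.2,52.2,198.2)
```

```text
10.25 [503.02280789 134.06841514  73.48889458] [-1.79983308e+02  9.89492179e-02 -1.61798197e+02] [ 0.41515708  0.19289012 -0.46100023]
rnest front [1228, 470.4, 123.1, 47.4, 15.5, -71.4, 52.4]
[282.7, 319.2] [518.1 138.9  94.9]
[282.6, 189.4] [466.5 121.7  52.3]
[282.7, 260.8] [489.  129.5  94.6]
go [502.3, 134.2, 52.2, 198.2] shift [0.9, 0.4, 21.6] turn [-0.0004, 0.0023, 0.0001]
```

Call:
jog_arm:
  rows:
    - [[0,0,6],[0,0,0]]
    - [[0,0,12],[0,0,0]]
    - [[0,0,17],[0,0,0]]
    - [[0,0,20],[0,0,0]]
    - [[0,0,21],[0,0,0]]
    - [[0,0,21],[0,0,0]]
    - [[0,0,21],[0,0,0]]

```text
time: 11.0
tool_pos: [502.2, 133.7, 51.9]
tcp_rot: [180.0, -0.0, -161.8]
ft_force: [-5.0, -0.8, 8.1]
finger_gap: 29.5
grip_force: 36.5
```

Call:
jog_arm:
  rows:
    - [[0,0,0],[0,0,0]]
    - [[0,0,0],[0,0,0]]
    - [[0,0,0],[0,0,0]]
    - [[0,0,0],[0,0,0]]
    - [[0,0,0],[0,0,0]]
    - [[0,0,-20],[0,0,0]]
    - [[0,0,-60],[0,0,0]]
    - [[0,0,-110],[0,0,0]]
    - [[0,0,-110],[0,0,0]]
    - [[0,0,-110],[0,0,0]]
  grip: 85

```text
time: 12.0
tool_pos: [503.6, 133.9, 163.3]
tcp_rot: [-180.0, 0.2, -161.8]
ft_force: [-0.4, 0.6, -1.3]
finger_gap: 84.9
grip_force: 0.0
```

Run:
```python
from h import *
p,d,c,s=snap('wrist','w7');P=cloud(c,d);print(s['time'],s['tool_pos'],s['tcp_rot'],s['finger_gap'])
print('rnest',prect(P,502,134,60,48,57,hsvmask(p,'red')),'mod',prect(P,502,134,50,68,80))
print('gmod',prect(P,508,259,50,68,80))
go(440,330,240,180);go(493.5,402.8,240,199.3);go(493.5,402.8,220,199.3)
```

```text
12.0 [503.59249374 133.92640291 163.2769138 ] [-179.96431476    0.23782963 -161.82449627] 84.94347328745168
rnest [897, 502.4, 133.4, 82.0, 47.5, 17.8, 52.4] mod [2453, 502.2, 133.5, 59.1, 29.9, 17.9, 72.7]
gmod [1867, 508.0, 258.3, 58.8, 30.3, 5.5, 72.7]
go [440, 330, 240, 180] shift [-2.1, 206.0, -78.7] turn [-0.0, 0.0007, 0.3171]
go [493.5, 402.8, 240, 199.3] shift [-75.6, 258.4, -78.6] turn [-0.0001, 0.0007, -0.0197]
go [493.5, 402.8, 220, 199.3] shift [-75.6, 258.4, -58.6] turn [-0.0001, 0.0007, -0.0197]
```

Call:
jog_arm:
  rows:
    - [[5,40,-15],[0,0,0]]
    - [[10,85,-30],[0,0,0]]
    - [[15,125,-37],[0,0,0]]
    - [[10,160,-37],[0,0,0]]
    - [[-15,195,-37],[0,0,0]]
    - [[-40,225,-37],[0,0,0]]
    - [[-65,248,-37],[0,0,0]]
    - [[-75,258,-37],[0,0,0]]
    - [[-75,258,-37],[0,0,0]]
    - [[-75,258,-37],[0,0,0]]

```text
time: 13.05
tool_pos: [492.0, 401.4, 196.0]
tcp_rot: [-179.9, -0.2, -161.8]
ft_force: [-0.3, -0.1, -0.5]
finger_gap: 85.3
grip_force: 0.0
```

Run:
```python
from h import *
p,d,c,s=snap('wrist','w8');P=cloud(c,d);print(s['time'],s['tool_pos'],s['tcp_rot'])
print('holder',prect(P,494,403,60,55,63))
for a in(122,130):print('cap',prect(P,494,403,30,a,142))
go(493.6,402.7,80,198.2)
```

```text
13.05 [491.97624707 401.41261562 196.01644798] [-179.92766496   -0.20483394 -161.80808775]
holder [2721, 494.7, 403.1, 60.5, 59.8, 19.7, 58.6]
cap [557, 493.2, 402.8, 19.7, 17.6, -86.4, 132.9]
cap [381, 494.1, 403.0, 16.5, 15.6, -74.8, 133.4]
go [493.6, 402.7, 80, 198.2] shift [-2.2, 1.2, 116.6] turn [-0.001, -0.0028, -0.0006]
```

Call:
jog_arm:
  rows:
    - [[-1,1,25],[0,0,0]]
    - [[-1,1,55],[0,0,0]]
    - [[-1,1,85],[0,0,0]]
    - [[-1,1,105],[0,0,0]]
    - [[-1,1,112],[0,0,0]]
    - [[-1,1,112],[0,0,0]]
    - [[-1,1,112],[0,0,0]]

```text
time: 13.8
tool_pos: [494.2, 403.5, 87.8]
tcp_rot: [180.0, 0.1, -161.8]
ft_force: [0.6, -0.4, -0.5]
finger_gap: 84.8
grip_force: 0.0
```

Run:
```python
from h import *
s=r.sense();print(s['time'],s['tool_pos'],s['tcp_rot']);go(494,402.9,80,198.2)
```

```text
13.8 [494.2466046 403.5300389  87.7712151] [ 1.79973286e+02  9.81756182e-02 -1.61848281e+02]
go [494, 402.9, 80, 198.2] shift [0.4, -0.5, 7.8] turn [0.0005, 0.0017, -0.0008]
```

Call:
jog_arm:
  rows:
    - [[0,-0.5,5],[0,0,0]]
    - [[0,-0.5,8],[0,0,0]]
    - [[0,-0.5,8],[0,0,0]]

```text
time: 14.1
tool_pos: [493.7, 402.9, 78.2]
tcp_rot: [-180.0, -0.0, -161.8]
ft_force: [0.5, 0.1, -0.1]
finger_gap: 84.8
grip_force: 0.0
```

Call:
jog_arm:
  rows:
    - [[0,0,0],[0,0,0]]
    - [[0,0,0],[0,0,0]]
    - [[0,0,0],[0,0,0]]
    - [[0,0,0],[0,0,0]]
    - [[0,0,0],[0,0,0]]
    - [[0,0,0],[0,0,0]]
    - [[0,0,0],[0,0,0]]
    - [[0,0,0],[0,0,0]]
    - [[0,0,0],[0,0,0]]
  grip: 10
  force: 50

```text
time: 15.0
tool_pos: [493.9, 403.1, 78.5]
tcp_rot: [180.0, 0.0, -161.8]
ft_force: [0.7, 0.7, 2.1]
finger_gap: 19.1
grip_force: 48.8
```

Call:
jog_arm:
  rows:
    - [[0,0,-10],[0,0,0]]
    - [[0,0,-25],[0,0,0]]
    - [[0,0,-45],[0,0,0]]
    - [[0,0,-65],[0,0,0]]
    - [[0,0,-90],[0,0,0]]
    - [[0,0,-115],[0,0,0]]
    - [[0,0,-130],[0,0,0]]
    - [[0,0,-130],[0,0,0]]
    - [[0,0,-130],[0,0,0]]
    - [[0,0,-130],[0,0,0]]

```text
time: 16.0
tool_pos: [493.0, 402.4, 206.4]
tcp_rot: [-180.0, -0.2, -161.8]
ft_force: [0.1, -0.5, -1.5]
finger_gap: 18.9
grip_force: 48.8
```

Run:
```python
from h import *
s=r.sense();print(s['time'],s['tool_pos'],s['tcp_rot'],s['finger_gap'])
for n in('top','side'):
    p,d,c,s=snap(n,n+'9')
    for st,ce,m in blobs(p,'blue',amin=10):
        if (n=='side' and 225<ce[0]<285 and ce[1]<290):
            q=np.nanmedian(cloud(c,d)[m],0);print(n,st,ce,q.round(0))
p=cv2.imread('pics/side9.png')[200:310,200:340];cv2.imwrite('pics/crop9.png',cv2.resize(p,None,fx=5,fy=5,interpolation=cv2.INTER_CUBIC))
```

```text
16.0 [492.97618101 402.4337393  206.39541591] [-1.79952992e+02 -1.55575111e-01 -1.61825917e+02] 18.91508669908924
side [228, 173, 10, 8, 39] [231.8, 176.9] [816. 451. 230.]
side [250, 216, 8, 23, 118] [253.5, 227.2] [486. 400. 222.]
side [238, 239, 12, 15, 59] [244.2, 246.7] [726. 418.   5.]
```

View pics/crop9.png

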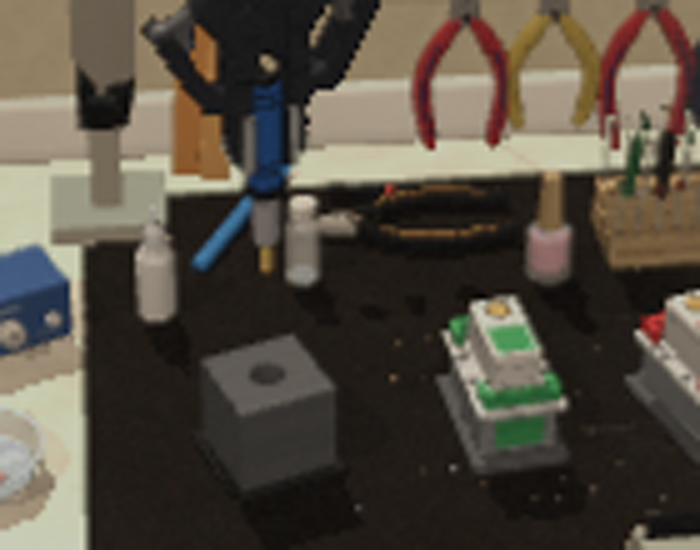

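The probe is out of the holder and upright in the fingers, with its tip at about side px (253,254). The green module sits in its nest with the gold pad at about (300,262). I'll measure the tip with the wrist camera while going over the pad.

Run:
```python
from h import *
go(524,260.6,160,198.2)
p,d,c,s=snap('wrist','w10')
T=np.linalg.inv(c['pose']@np.linalg.inv(c['tool_from_camera']));tl=cloud(c,d)@T[:3,:3].T+T[:3,3]
m=(np.hypot(tl[...,0],tl[...,1])<25)&(tl[...,2]>0)&(tl[...,2]<90)
for a in range(0,90,6):
    k=m&(tl[...,2]>=a)&(tl[...,2]<a+6)
    if k.sum()>3:v,u=np.nonzero(k);print(a,k.sum(),tl[k].min(0).round(1),tl[k].max(0).round(1),u.min(),u.max(),v.min(),v.max())
cv2.imwrite('pics/crop10.png',cv2.resize(p[160:420,180:390],None,fx=2.3,fy=2.3,interpolation=cv2.INTER_CUBIC))
```

```text
go [524, 260.6, 160, 198.2] shift [14.6, -144.4, 46.5] turn [-0.0009, -0.0029, -0.0004]
0 163 [ 1.5 -9.7  0. ] [9.8 9.3 6. ] 265 300 247 262
6 128 [  0.  -10.1   6.1] [ 9.7  9.1 12. ] 265 299 243 258
12 387 [ -1.5 -12.2  12. ] [12.3 11.7 18. ] 262 303 235 259
18 13 [  4.  -11.1  18. ] [11.7 11.9 19.8] 264 303 234 247
30 45 [ 4.1 -6.3 30.8] [ 7.6  5.9 35.8] 273 292 231 236
36 72 [ 0.7 -7.8 36.3] [ 7.5  6.8 42. ] 271 293 228 237
42 66 [-0.2 -8.  42.2] [ 7.4  7.6 48. ] 271 294 225 237
48 8 [-1.3 -3.9 48.2] [ 6.6  7.7 52.8] 277 294 225 236
60 14 [ 0.5 -2.8 61.5] [ 3.1  3.1 65.8] 279 287 223 225
66 23 [-0.2 -3.6 66.2] [ 3.   3.2 71.8] 278 287 220 225
```

View pics/crop10.png

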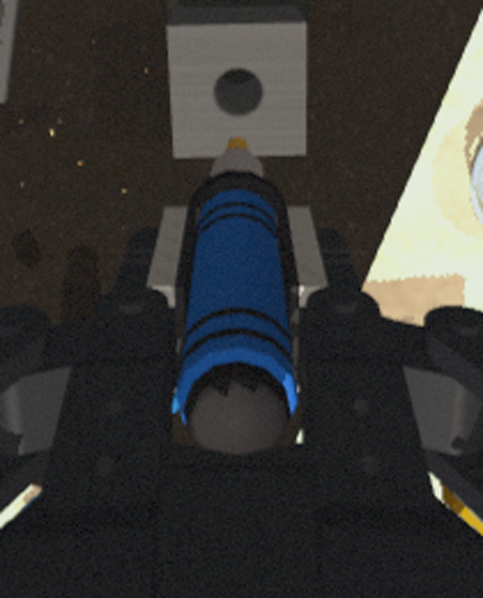

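Wrist view: the probe axis lines up with the tool (plunger at tool x≈-0.5, y≈0) and the tip is at px (283,220), so it is upright. Moving over the pad.

Call:
jog_arm:
  rows:
    - [[2,-20,0],[0,0,0]]
    - [[5,-50,5],[0,0,0]]
    - [[8,-80,15],[0,0,0]]
    - [[11,-110,25],[0,0,0]]
    - [[13,-132,35],[0,0,0]]
    - [[14,-143,42],[0,0,0]]
    - [[14,-144,45],[0,0,0]]
    - [[14,-144,45],[0,0,0]]
    - [[14,-144,45],[0,0,0]]
    - [[14,-144,45],[0,0,0]]

```text
time: 17.15
tool_pos: [525.5, 262.9, 163.9]
tcp_rot: [180.0, 0.1, -161.8]
ft_force: [-0.1, 0.4, -1.1]
finger_gap: 19.0
grip_force: 48.9
```

```bash
cat >> h.py <<'E'
def avg(n):
    F=[];X=[]
    for i in range(n):
        r.snapshot('wrist');s=r.sense();F.append(s['ft_force']);X.append(s['tool_pos'])
    F,X=np.array(F),np.array(X);print(s['time'],'F',F.mean(0).round(2),F.std(0).round(2),'X',X.mean(0).round(2),X.std(0).round(2),s['tcp_rot'].round(2));return F,X
E
python3 - <<'E'
from h import *
avg(15)
p,d,c,s=snap('wrist','w11');P=cloud(c,d)
for st,ce,m in blobs(p,'gold',amin=20):
    q=np.nanmedian(P[m],0)
    if np.hypot(q[0]-524,q[1]-261)<40:print(st,ce,q.round(1),rect(c,m,74))
print('mod',prect(P,508,259,50,68,80))
go(524,260.6,150,198.2)
E
```

```text
17.9 F [ 0.37  0.06 -0.77] [0.33 0.32 0.43] X [525.36 262.08 163.44] [0.02 0.35 0.2 ] [-180.     -0.   -161.83]
[274, 205, 18, 20, 265] [282.3, 214.3] [523.3 260.5  73.5] [524.4 261.2  16.4  14.   18.1]
mod [2489, 508.4, 259.2, 59.7, 30.0, 6.0, 72.7]
go [524, 260.6, 150, 198.2] shift [1.7, -0.7, 13.3] turn [-0.0, -0.0, -0.0005]
```

Call:
jog_arm:
  rows:
    - [[1.5,-1,4],[0,0,0]]
    - [[1.5,-1,8],[0,0,0]]
    - [[1.5,-1,12],[0,0,0]]
    - [[1.5,-1,13],[0,0,0]]
    - [[1.5,-1,13],[0,0,0]]
    - [[1.5,-1,13],[0,0,0]]

```text
time: 18.55
tool_pos: [524.3, 260.4, 150.3]
tcp_rot: [-180.0, 0.0, -161.8]
ft_force: [0.3, -0.9, -0.1]
finger_gap: 19.0
grip_force: 48.9
```

Run:
```python
from h import *
avg(15)
```

```text
19.3 F [ 0.    0.1  -0.43] [0.35 0.63 0.53] X [524.31 260.41 150.41] [0.07 0.03 0.1 ] [-1.8000e+02 -1.0000e-02 -1.6183e+02]
```

Call:
jog_arm:
  rows:
    - [[0,0,2],[0,0,0]]
    - [[0,0,4],[0,0,0]]
    - [[0,0,5],[0,0,0]]
    - [[0,0,5],[0,0,0]]
    - [[0,0,5],[0,0,0]]

```text
time: 19.8
tool_pos: [524.3, 260.4, 145.4]
tcp_rot: [180.0, 0.0, -161.8]
ft_force: [0.6, 0.4, 0.4]
finger_gap: 18.9
grip_force: 48.9
```

Run:
```python
from h import *
avg(24)
```

```text
21.0 F [0.22 0.11 0.17] [0.39 0.39 0.53] X [524.27 260.39 145.34] [0.02 0.01 0.04] [ 180.     -0.   -161.83]
```

Call:
jog_arm:
  rows:
    - [[0,0,1],[0,0,0]]
    - [[0,0,2],[0,0,0]]
    - [[0,0,3],[0,0,0]]
    - [[0,0,4],[0,0,0]]
    - [[0,0,4],[0,0,0]]
    - [[0,0,4],[0,0,0]]

```text
time: 21.6
tool_pos: [524.3, 260.4, 141.3]
tcp_rot: [-180.0, 0.0, -161.8]
ft_force: [-0.6, -0.2, 0.6]
finger_gap: 19.0
grip_force: 48.9
```

Run:
```python
from h import *
avg(40)
p,d,c,s=snap('wrist','w12')
T=np.linalg.inv(c['pose']@np.linalg.inv(c['tool_from_camera']));tl=cloud(c,d)@T[:3,:3].T+T[:3,3]
m=(np.hypot(tl[...,0],tl[...,1])<25)&(tl[...,2]>12)&(tl[...,2]<90)
for a in range(30,90,6):
    k=m&(tl[...,2]>=a)&(tl[...,2]<a+6)
    if k.sum()>3:print(a,k.sum(),tl[k].min(0).round(1),tl[k].max(0).round(1))
a=cv2.resize(cv2.imread('pics/w11.png')[195:245,255:310],None,fx=7,fy=7,interpolation=cv2.INTER_CUBIC)
b=cv2.resize(p[195:245,255:310],None,fx=7,fy=7,interpolation=cv2.INTER_CUBIC)
cv2.imwrite('pics/cmp.png',np.hstack([a,b]))
```

```text
23.6 F [ 0.49 -0.02  0.84] [0.49 0.47 0.58] X [524.26 260.39 141.31] [0.02 0.01 0.03] [ 180.     -0.   -161.83]
30 43 [ 4.1 -6.2 30.4] [ 7.5  5.9 35.7]
36 69 [ 2.6 -7.1 36.1] [ 7.2  6.8 41.9]
42 68 [-0.3 -8.1 42.1] [ 7.5  7.6 48. ]
48 8 [ 4.5 -5.3 48.1] [ 6.4  3.6 53.5]
60 13 [ 0.4 -6.5 61.1] [ 2.9  2.4 65.9]
66 1454 [-13.9 -16.   66. ] [25.  18.9 71.8]
72 15 [-10.6 -17.3  72.2] [21.4 14.8 77.9]
84 81 [-21.2 -24.5  86.6] [-4.1 20.3 90. ]
```

View pics/cmp.png

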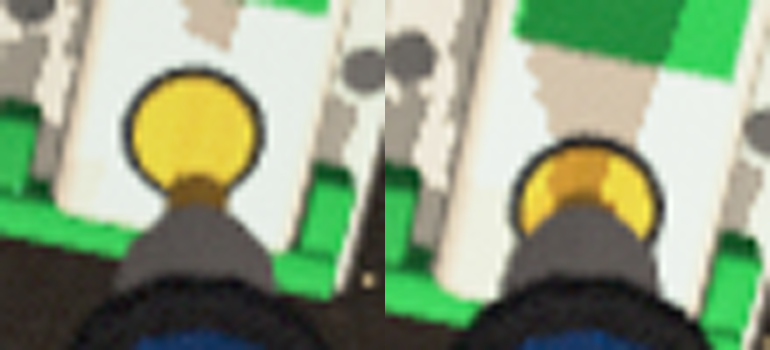

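Call:
jog_arm:
  rows:
    - [[0,0,0.4],[0,0,0]]
    - [[0,0,0.4],[0,0,0]]
    - [[0,0,0.4],[0,0,0]]
    - [[0,0,0.4],[0,0,0]]

```text
time: 24.05
tool_pos: [524.3, 260.4, 140.9]
tcp_rot: [180.0, 0.0, -161.8]
ft_force: [0.6, -0.9, 1.7]
finger_gap: 18.6
grip_force: 48.9
```

Run:
```python
from h import *
avg(40)
p,d,c,s=snap('side','s13')
cv2.imwrite('pics/s13c.png',cv2.resize(p[225:300,265:335],None,fx=8,fy=8,interpolation=cv2.INTER_CUBIC))
```

```text
26.05 F [0.29 0.05 1.05] [0.43 0.44 0.58] X [524.24 260.39 140.89] [0.01 0.01 0.02] [-180.      0.   -161.82]
```

View pics/s13c.png

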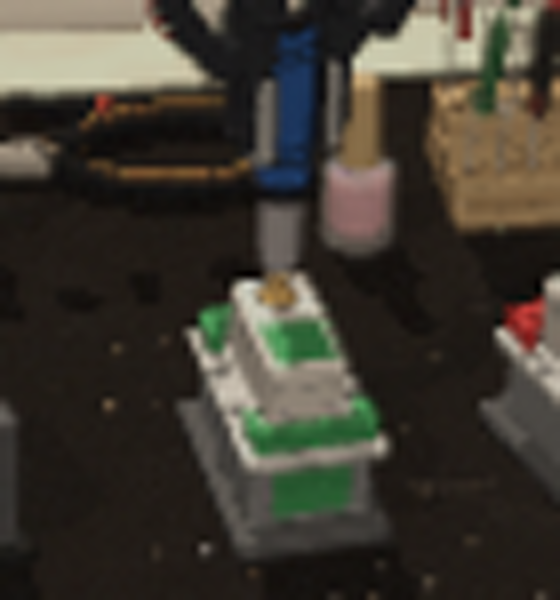

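The side view shows the probe upright with its tip on the gold pad (crop 278,290) and no yellow visible. The force is about 1.65 N, which is about 6.3 mm of travel, so I'm handing in.

```bash
python3 -c "
from bench import r
print(r.hand_in())"
```

```text
the job is handed in; nothing more can be done
None
```

I put both modules flat in their matching nests and let go, then handed in at about 26 s with the probe held upright on the green module's gold pad, pressed in about 6 mm (about 1.65 N).

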